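# Lock a circuit module into its test dock

## Robot

A 6-joint arm with a two-finger parallel gripper is mounted at the origin on the work surface. World frame = base frame: x ahead of the robot, y to its left, z up, the work surface at z = 0. Lengths are in mm, angles in rad, forces in N, time in s.
With the tool pointing down it reaches from about 150 to 775 mm from the base axis. Payload 6.1 kg.
Tool frame: the origin (TCP) lies on the centre line of the jaws, within the pads' length; the fingertips stand 19 mm ahead of it and the grasp point (between the pads) is the TCP; z points along the fingers, x is the direction in which the jaws open and shut, and the axes are right-handed (so a half turn about z gives the same grasp; the last joint's range is limited). The gripper opens to 85 mm and grips with 20 to 120 N. Pads are 22 mm wide; open, the fingers measure 114 mm over their backs; the gripper's body (76 mm by 85 mm) begins 54 mm behind the grasp point. The pads swing forward as they close: fully open they stand 13 mm farther back than shut.
Start: joints at [-1.179, 0.126, -0.04, 1.405, 0, 1.571], TCP at [200.465, -485.203, 250.295] pointing down, gripper open.
Joint ranges: [-2.72, 2.72], [-0.95, 1.95], [-1.27, 1.35], [-1.78, 2.02], [-1.46, 1.47], [-3.14, 3.14]. Speed limits (rad/s): [2.39, 2.39, 3.01, 3.14, 3.14, 3.14].

## Interface

Orientations are given as a unit quaternion [x, y, z, w].
In Python, from bench import bot gives the robot as it stands.
- The arm moves only by the tool move_arm, never from a script. Its argument "deltas" is one flat list of numbers, 7 for each row, row after row: the shift along the world's x, y, z in mm, then the turn, a rotation vector about the world's x, y, z in rad, then the opening, from -1 (shut) to 1 (fully open), so that 0 is half open. In form: [tx, ty, tz, rx, ry, rz, hand, tx, ty, tz, rx, ry, rz, hand, ...]. A call has 1 to 5 rows; each row shifts and turns the commanded pose from where the row before left it; what a row does not reach is not made up. A row lasts 1/10 s, in which the tool goes at most 50 mm and 8.59 degrees, less where a joint would pass 70% of its speed; a pose out of reach is approached as far as the arm can. A call is refused whole if a number of a shift passes 50 or a number of a turn 0.15, either way. A call with a gripper value outside its range is refused whole. The fingers move at their own pace and stop on an object; "newtons" is the grip in N (left out, the last holds). Time passes only in rows, so rows that do not move let the fingers close. It gives the time, the measured TCP pose, the force and the opening at its end, in the units of the state.
- bot.state(): the state, without advancing time (a new reading comes with each control period).
- bot.capture(name): name is "scene" or "top" or "wrist"; returns the picture (480x640x3 uint8, blue, green, red); there is no depth.
- bot.camera_info(name): a dict with "vfov" (degrees; the focal length in pixels is half the picture's height over the tangent of half this angle, whatever the lens; pixels are square), "cx", "cy" (the principal point, pixels), "world_to_cam" (4x4, takes a point from world to camera coordinates). Camera axes: x right, y up, looking along -z (the intrinsics and any distortion apply to the point x, -y, -z); pixel columns grow to the right and rows downward; lengths in mm; the calibration is good to about 2 mm. A picture is of the moment at which its call begins: read the wrist's pose just before it. camera_info takes no time and is no camera call; for the wrist camera it gives the pose at the moment of the call.
- bot.hand_in(): hands the job in, once; it reports no verdict.
The state is a dict: "time": time; "joints": joint angles; "qvel": joint speeds; "joint_efforts": joint torques, N m; "eef_pos": TCP position; "orientation": TCP orientation; "contact_force": force on the tool from outside, world axes, zero at the start; "torque": the same for the moment, N m; "gripper_width": finger opening in mm.
Only numpy, scipy, OpenCV 4.12 (cv2) and the standard library are available. Lean on these libraries where they do the work, as an engineer would, in place of code of your own. Each camera call takes 0.05 s, during which the arm holds its last target. There are 200 camera calls.

## Task

Push the circuit module all the way into the test dock, under the bridge and up against the back stop. Then slide the red-knobbed locking bolt fully across in front of it until its tip is home through the yellow keeper, and leave the other things on the bench where they are.

Things in the scene. Friction and masses are not known exactly. Their poses are not given: they have to be found in the camera images.
- dock: Aluminium test dock fixed to the bench, place and yaw vary. Origin: bench height, centre of the channel's mouth; x points into the channel (away from the robot), y left to the bolt's knob, z up. Base plate 8 mm thick, x -85 to 130, y -62 to 62 mm; wing under the bolt x -40 to 20, y to 208. Grey walls x 0 to 112, 58 mm apart, 12 mm thick, tops z 30 mm. Black back stop: face x 110, top z 30 mm.
- bridge (a point): Fixed point of the dock: middle of the underside of the blue bridge over the channel (dock x 70, y 0, z 52 mm). The bridge spans dock x 59 to 81, y -41 to 41 mm, its top at z 60 mm.
- guide (a point): Fixed point of the dock: centre of the inner mouth of the first dark steel guide, on the bolt's axis (dock x -10, y 36, z 24 mm). Two guides carry the bolt, at y 36 to 50 and 66 to 80 mm; they and the keeper span dock x -22 to 2 mm, tops at z 38 mm. Between guide and keeper 72 mm are free for a tool pushing the module.
- module_center (a point): Centre (half-way up) of the loose circuit module, about 300 g, 110 long (x, into the channel) x 54 wide x 34 mm high: flat black front panel at x -55 mm (54 x 34), green board behind it, top 24 mm above the underside. It lies on the base plate part-way in the channel, panel 40 to 70 mm out of the mouth towards the robot. Slides with 2 mm play each side and a few N of friction.
- module_home (a point): Fixed point of the dock: where the module's centre is when it is fully in, against the back stop (dock x = 55, y = 0, z = 25 mm). The front panel is then level with the channel's mouth, 4 mm behind the bolt's bar.
- bolt_knob (a point): Centre of the bolt's red knob: upright round post, 16 mm thick, on the tail end of the bolt bar. The red part spans dock z 42 to 86 mm (this point z 64); below it a 10 mm steel stem. At dock x -10, y 189 mm minus the bolt's travel. Nothing stands beyond it on the dock's +y side. Push it towards the dock's -y.
- bolt_tip (a point): The tip of the bolt: the end of the 12 mm thick round steel bar, on its axis (dock x = -10, z = 24 mm), 143 mm towards the dock's -y from the knob's axis.
- keeper (a point): Fixed point of the dock: centre of the mouth of the yellow keeper, on the bolt's axis (dock x = -10, y = -36, z = 24 mm). The keeper is 14 mm deep, going towards -y, and open behind.
- bolt (a joint): Bolt travel in m towards the dock's -y: 0 drawn back (tip at dock y 46 mm, inside the guide), 0.082 tip at the keeper's mouth, 0.096 tip level with the keeper's back, 0.100 fully home (hard stop: collar at the guide, tip 4 mm out behind the keeper). No spring, about 3 N friction, stays where left. The module blocks it unless within about 4 mm of home.
- meter_center (a point): Bystander: centre of a yellow hand-held meter, 150 x 78 x 36 mm, lying on the bench to the right of the dock.
- driver: Bystander: screwdriver, 190 mm long, lying on the bench, left and nearer the robot.
- parts_bin: Bystander: blue open bin with four compartments, 110 x 90 x 45 mm, left of the dock.
- mug: Bystander: white mug, 76 mm wide, 90 mm high, standing beyond the bin. Origin at the centre of its underside.
Things that resemble listed ones, but are neither listed nor needed, are in the scene too. What is meant by the part that bears module_center is not pink, and is the smaller of those in its own colour.

How it is judged (in metres and radians):
On the way, in this order (a step that is already met when the one before it is completed fails the run):
1. the module is pushed home, within 5 mm of the back stop, with the bolt still clear of it (x of module_center in the frame of dock above 0.05 m and value of joint bolt below 0.03 m), for 0.2 s.
2. the bolt is across, its tip home in the keeper (value of joint bolt above 0.095 m), for 0.2 s.
At the end, for the whole second after the job is handed in: The module lies in the dock within 5 mm of the back stop (its centre within 7 mm of its home point) and the bolt is within 5 mm of fully home, its tip at least 13 mm into the 14 mm keeper (value of joint bolt above 0.095 m and x of module_center in the frame of dock above 0.05 m and distance between module_center and module_home below 0.007 m); the robot touches nothing.
It fails at once if a bystander (meter, screwdriver, bin or mug) is shifted more than 30 mm (distance of any of meter_center, driver, parts_bin, mug from where it was at the start of the episode above 0.03 m).
It also fails if it takes over 40 s, if anything falls off the work surface, if the arm or the gripper's body presses on something with over 40 N, if the wrist force passes 120 N, or if a joint passes its speed limit or range.

## Working session

There is one attempt and no reset: what is moved stays moved. The work goes in short steps, Python scripts to look and compute and a tool call to move; the robot and the scene stay as the last step left them, time stands still between calls to the robot, and variables do not carry over. Pictures are saved under pics/ and viewed, about 8 in all and at most 12, crops included, and the job is handed in when it is done.

Besides the shell and the picture viewer there is one more tool, called after "Emit:" by a JSON object that holds its "method" and its "body", one argument or row to a line. move_arm: Moves the arm, as the interface text tells. Its arguments: {"type":"object","properties":{"deltas":{"type":"array"},"newtons":{"type":"number"}},"required":["deltas"]}

```bash
mkdir -p pics; cat > h.py <<'E'
import numpy as np,cv2
from bench import bot
def ray(name,u,v,info=None):
    i=info or bot.camera_info(name); f=240/np.tan(np.radians(i["vfov"])/2)
    M=np.array(i["world_to_cam"]); R=M[:3,:3]; t=M[:3,3]
    d=R.T@np.array([(u-i["cx"])/f,-(v-i["cy"])/f,-1]); return -R.T@t,d
def onz(name,u,v,z,info=None):
    o,d=ray(name,u,v,info); return o+d*(z-o[2])/d[2]
def proj(name,p,info=None):
    i=info or bot.camera_info(name); f=240/np.tan(np.radians(i["vfov"])/2)
    M=np.array(i["world_to_cam"]); c=M[:3,:3]@np.array(p)+M[:3,3]
    return np.array([i["cx"]+f*c[0]/-c[2], i["cy"]-f*c[1]/-c[2]])
E
python3 - <<'E'
from h import *
for n in("scene","top"):
    im=bot.capture(n);cv2.imwrite(f"pics/{n}0.png",im);i=bot.camera_info(n);print(n,{k:(np.round(v,3).tolist()) if not isinstance(v,str) else v for k,v in i.items()})
s=bot.state();print(s)
E
```

```text
scene {'vfov': 56.729, 'cx': 320.899, 'cy': 230.397, 'world_to_cam': [[-0.869, 0.495, 0.002, 444.252], [-0.389, -0.686, 0.615, 149.773], [0.305, 0.533, 0.789, -1188.459], [0.0, 0.0, 0.0, 1.0]]}
top {'vfov': 52.868, 'cx': 313.995, 'cy': 240.285, 'world_to_cam': [[0.001, -1.0, -0.01, 13.188], [0.987, -0.0, 0.159, -488.969], [-0.159, -0.01, 0.987, -1142.635], [0.0, 0.0, 0.0, 1.0]]}
{'time': 0.1, 'joints': array([-1.17901524e+00,  1.26329410e-01, -4.05027248e-02,  1.40538390e+00,
        2.52133662e-05,  1.57077083e+00]), 'qvel': array([ 0.00085837, -0.00034879,  0.00457569, -0.00048049,  0.0002593 ,
       -0.00033354]), 'joint_efforts': array([ 6.47660108e-04, -4.36902881e+01,  3.53605163e+01,  1.36025008e-02,
        1.73478537e-05, -7.35125028e-08]), 'eef_pos': array([ 200.3430694 , -484.91132543,  249.60316927]), 'orientation': array([ 8.31221394e-01, -5.55941084e-01, -5.83026396e-04, -4.05130452e-04]), 'contact_force': array([-0.68877316,  0.02528425,  0.57752027]), 'torque': array([ 0.00604124,  0.00066755, -0.00080176]), 'gripper_width': 85.42737805284852}
```

View pics/top0.png

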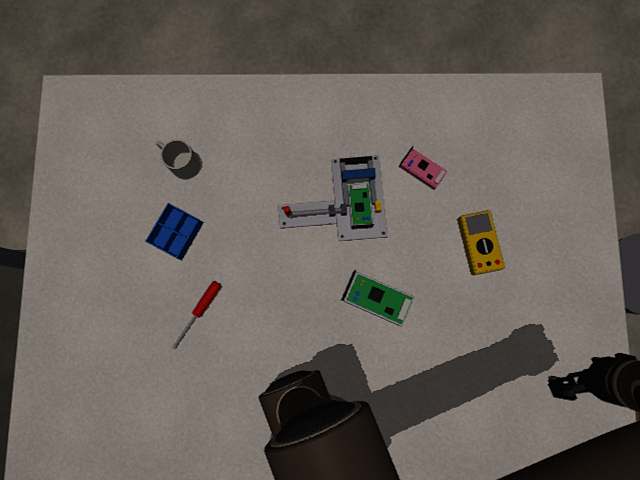

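View pics/scene0.png

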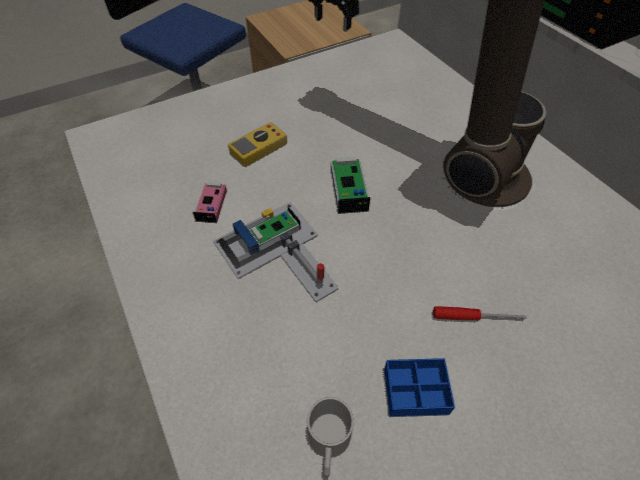

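Top view candidates: a green module in the dock (361,203), a larger green board on the open bench (378,297), and a pink one (423,167). The one in the dock fits, since it is green and the smaller of the two greens. I'll confirm this in an enlarged crop.

```bash
python3 - <<'E'
from h import *
im=cv2.imread("pics/top0.png")[145:250,270:400]
a=cv2.resize(im,None,fx=6,fy=6,interpolation=cv2.INTER_CUBIC)[:600];a=cv2.convertScaleAbs(a,alpha=1.4)
cv2.imwrite("pics/crop1.png",a)
full=cv2.imread("pics/top0.png");hsv=cv2.cvtColor(full,cv2.COLOR_BGR2HSV)
for nm,lo,hi in(("green",(45,100,40),(80,255,255)),("yellow",(20,150,80),(32,255,255)),("blue",(105,120,40),(125,255,255)),("red",(0,150,60),(8,255,255))):
    m=cv2.inRange(hsv,lo,hi);n,l,st,c=cv2.connectedComponentsWithStats(m)
    for k in range(1,n):
        if st[k,4]>15: print(nm,st[k],c[k].round(1),onz("top",*c[k],30).round(0))
# dock plate outline
g=cv2.cvtColor(full,cv2.COLOR_BGR2GRAY)
E
```

```text
green [350 184  22  40 525] [360.1 205.1] [ 579. -101.   30.]
green [ 347  274   65   50 1258] [377.4 297.8] [ 350. -140.   30.]
yellow [375 201   7   9  48] [377.8 205. ] [ 580. -145.   30.]
yellow [ 461  211   44   63 1100] [482.8 246.9] [ 474. -401.   30.]
blue [342 168  33  11 271] [358.2 173.1] [662. -98.  30.]
blue [ 146  203   53   55 1203] [173.6 231.2] [513. 362.  30.]
blue [353 297   5   4  16] [355.2 298.4] [348. -86.  30.]
red [284 206   6   6  29] [286.3 208.6] [571.  83.  30.]
red [192 281  28  36 344] [205.9 298.6] [347. 276.  30.]
```

View pics/crop1.png

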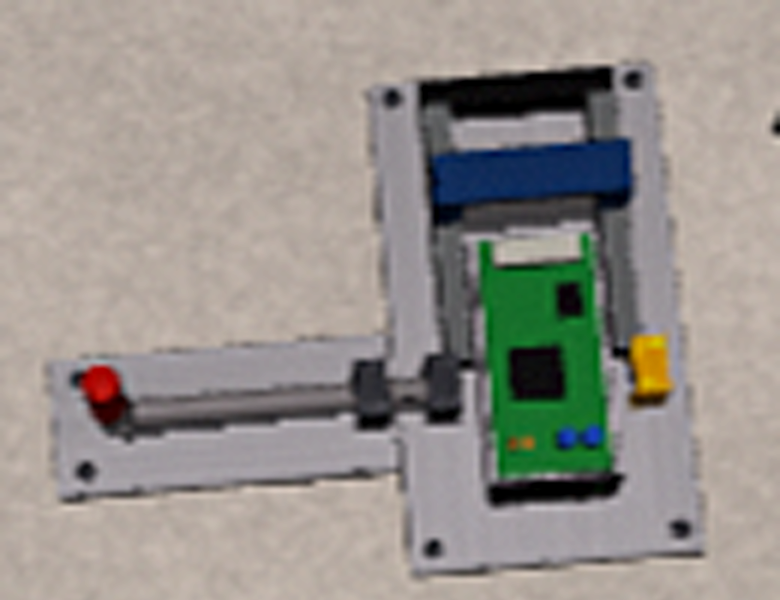

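The crop confirms it: this green board with a black front panel lies part-way in the dock. Plate corners in the crop are about (415,575), (703,552), (650,62) and (370,85), with wing corners at (47,362) and (62,498).

```bash
python3 - <<'E'
from h import *
px=np.array([(415,575),(703,552),(650,62),(370,85),(47,362),(62,498)])/6+[270,145]
D=np.array([(-85,62),(-85,-62),(130,-62),(130,62),(20,208),(-40,208)],float)
W=np.array([onz("top",*p,8)[:2] for p in px])
dc,wc=D.mean(0),W.mean(0);A,B=D-dc,W-wc
th=np.arctan2((A[:,0]*B[:,1]-A[:,1]*B[:,0]).sum(),(A*B).sum())
R=np.array([[np.cos(th),-np.sin(th)],[np.sin(th),np.cos(th)]]);t=wc-R@dc
print("yaw",th,"t",t.round(1));print((A@R.T-B).round(1).tolist())
np.savez("dock.npz",R=R,t=t,th=th)
inv=lambda p:(R.T@(np.array(p)[:2]-t)).round(1)
# panel top edge at z 42
for p in((490,490),(615,478),(488,500),(618,490)): print("panel z42",inv(onz("top",p[0]/6+270,p[1]/6+145,42)))
print("knob top",inv(onz("top",102/6+270,383/6+145,86)))
print("bridge c",inv(onz("top",532/6+270,170/6+145,60)), "keeper top",inv(onz("top",652/6+270,360/6+145,38)))
# scene check
im=cv2.imread("pics/scene0.png");hsv=cv2.cvtColor(im,cv2.COLOR_BGR2HSV)
m=cv2.inRange(hsv,(0,150,60),(8,255,255));n,l,st,c=cv2.connectedComponentsWithStats(m)
for k in range(1,n):
    if st[k,4]>20:print("red",st[k],c[k],inv(onz("scene",*c[k],64)))
P=lambda x,y,z:np.append(R@[x,y]+t,z)
print("knob pred px",proj("scene",P(-10,189,64)),"top", proj("top",P(-10,189,86)))
for n,p in(("home",(55,0,25)),("mouth",(0,0,25)),("knob",(-10,189,64)),("push start",(-100,0,25))):print(n,P(*p).round(1))
E
```

```text
yaw 0.08427948077318842 t [ 582.  -103.1]
[[-0.5, 0.9], [0.2, -2.0], [0.5, -1.9], [0.2, 1.1], [0.3, -0.1], [-0.8, 1.9]]
panel z42 [-57.4  29.2]
panel z42 [-56.8 -22.1]
panel z42 [-61.5  30.4]
panel z42 [-61.9 -22.8]
knob top [ -9.6 181.8]
bridge c [70.5  0.9] keeper top [ -8.  -42.9]
red [318 264   6  15  74] [320.43243243 270.56756757] [ -8.1 185. ]
red [434 307  47  13 497] [456.76257545 313.03018109] [-171.7  415.6]
knob pred px [322.24726222 271.47071787] top [283.99388158 209.2461413 ]
home [636.8 -98.4  25. ]
mouth [ 582.  -103.1   25. ]
knob [556.1  84.4  64. ]
push start [ 482.4 -111.5   25. ]
```

Emit:
{"method": "move_arm", "body": {
  "deltas": [28, 37, -5, 0, 0, -0.06, -1, 28, 37, -5, 0, 0, -0.06, -1, 28, 37, -5, 0, 0, -0.06, -1, 28, 37, -5, 0, 0, -0.06, -1, 28, 37, -5, 0, 0, -0.07, -1],
  "newtons": 40
}}

```text
time: 0.6
eef_pos: [341.0, -298.5, 224.8]
orientation: [0.734, -0.679, -0.0, -0.0]
contact_force: [0.3, -1.0, 1.1]
gripper_width: 12.2
```

Emit:
{"method": "move_arm", "body": {
  "deltas": [28, 37, -10, 0, 0, 0, -1, 28, 37, -10, 0, 0, 0, -1, 28, 37, -10, 0, 0, 0, -1, 28, 37, -10, 0, 0, 0, -1, 28, 37, -10, 0, 0, 0, -1]
}}

```text
time: 1.1
eef_pos: [481.1, -113.4, 174.7]
orientation: [0.735, -0.678, -0.0, 0.0]
contact_force: [0.7, -0.2, 0.2]
gripper_width: -0.2
```

Emit:
{"method": "move_arm", "body": {
  "deltas": [0, 0, 0, 0, 0, 0, -1, 0, 0, 0, 0, 0, 0, -1, 0, 0, 0, 0, 0, 0, -1]
}}

```text
time: 1.4
eef_pos: [480.0, -115.6, 175.3]
orientation: [0.735, -0.678, -0.0, 0.0]
contact_force: [-0.2, -0.8, 0.3]
gripper_width: -0.1
```

```bash
python3 - <<'E'
from h import *
from scipy.spatial.transform import Rotation as Ro
im=bot.capture("wrist");s=bot.state();cv2.imwrite("pics/wrist1.png",im)
d=np.load("dock.npz");p=s["eef_pos"];print(p.round(1),(d["R"].T@(p[:2]-d["t"])).round(1),Ro.from_quat(s["orientation"]).as_matrix()[:,0].round(3),s["gripper_width"],s["contact_force"].round(1))
E
```

```text
[ 480.  -116.   175.5] [-102.8   -4.3] [ 0.08  -0.997  0.   ] -0.046303205379423826 [-0.1 -0.7  0.2]
```

View pics/wrist1.png

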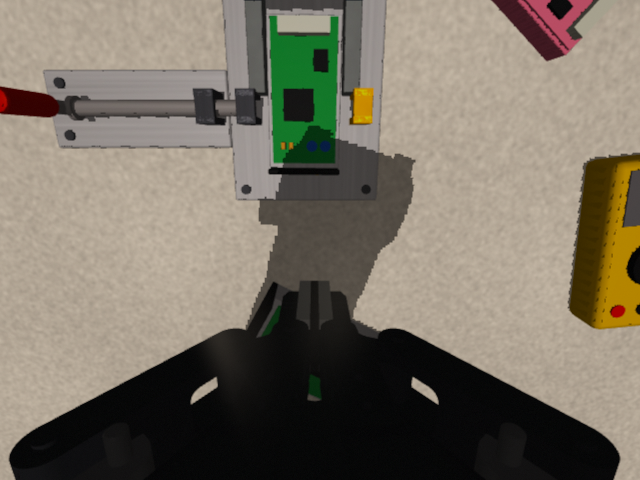

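The wrist view shows the tool in line with the module. The panel top edge is at row ~171 (columns 269 to 338), the plate's near corners are at about (236,199) and (377,199), the bolt's knob is on the left at (20,102) and the keeper is at (363,105). The spare green board is partly under the fingers. I'll check the dock frame with these pixels.

```bash
python3 - <<'E'
from h import *
d=np.load("dock.npz");i=bot.camera_info("wrist")
inv=lambda p:(d["R"].T@(p[:2]-d["t"])).round(1)
for n,u,v,z,e in(("NL",236,199,8,(-85,62)),("NR",377,199,8,(-85,-62)),("wf",44,70,8,(20,208)),("wn",60,146,8,(-40,208)),("panelL",269,170,42,0),("panelR",338,170,42,0),("keeper top near-in",354,121,38,(-22,-36)),("guide inner near",256,121,38,(-22,36))):
    print(n,inv(onz("wrist",u,v,z,i)),e)
# big green board corners seen from top
for u,v in((356,272),(413,296),(342,298),(404,325)):print(onz("top",u,v,30).round(0))
E
```

```text
NL [-81.2  64.7] (-85, 62)
NR [-81.7 -59.1] (-85, -62)
wf [ 22.2 209. ] (20, 208)
wn [-35.8 209.2] (-40, 208)
panelL [-53.2  30.1] 0
panelR [-53.4 -22. ] 0
keeper top near-in [-18.2 -33.5] (-22, -36)
guide inner near [-17.9  38.8] (-22, 36)
[412. -89.  30.]
[ 354. -226.   30.]
[349. -54.  30.]
[ 285. -202.   30.]
```

Emit:
{"method": "move_arm", "body": {
  "deltas": [4, 3, -40, 0, 0, 0, -1, 3, 3, -40, 0, 0, 0, -1, 0, 1, -40, 0, 0, 0, -1, 0, 0, -20, 0, 0, 0, -1, 0, 0, 0, 0, 0, 0, -1]
}}

```text
time: 1.95
eef_pos: [484.6, -109.0, 32.7]
orientation: [0.735, -0.679, -0.002, 0.001]
contact_force: [0.4, -0.4, 0.2]
gripper_width: 0.2
```

Emit:
{"method": "move_arm", "body": {
  "deltas": [10, 1, 0, 0, 0, 0, -1, 10, 1, 0, 0, 0, 0, -1, 10, 1, 0, 0, 0, 0, -1, 8, 0.5, 0, 0, 0, 0, -1, 8, 0.5, 0, 0, 0, 0, -1]
}}

```text
time: 2.45
eef_pos: [534.2, -104.2, 35.9]
orientation: [0.735, -0.678, 0.0, 0.0]
contact_force: [-3.6, -0.4, 3.3]
gripper_width: 0.0
```

Emit:
{"method": "move_arm", "body": {
  "deltas": [8, 0.7, 0, 0, 0, 0, -1, 8, 0.7, 0, 0, 0, 0, -1, 6, 0.5, 0, 0, 0, 0, -1, 6, 0.5, 0, 0, 0, 0, -1, 0, 0, 0, 0, 0, 0, -1]
}}

```text
time: 2.95
eef_pos: [562.8, -101.7, 35.2]
orientation: [0.736, -0.677, 0.0, -0.001]
contact_force: [1.1, -0.6, 1.1]
gripper_width: 0.0
```

Emit:
{"method": "move_arm", "body": {
  "deltas": [3, 0.2, 0, 0, 0, 0, -1, 3, 0.2, 0, 0, 0, 0, -1, 2, 0.2, 0, 0, 0, 0, -1, 0, 0, 0, 0, 0, 0, -1]
}}

```text
time: 3.35
eef_pos: [569.8, -101.2, 35.2]
orientation: [0.735, -0.678, 0.0, -0.0]
contact_force: [-0.5, -0.2, -0.2]
gripper_width: 0.2
```

Emit:
{"method": "move_arm", "body": {
  "deltas": [2, 0.2, 0, 0, 0, 0, -1, 2, 0.2, 0, 0, 0, 0, -1, 0, 0, 0, 0, 0, 0, -1]
}}

```text
time: 3.65
eef_pos: [572.8, -100.8, 35.1]
orientation: [0.735, -0.678, -0.001, 0.001]
contact_force: [-4.8, -0.9, 2.2]
gripper_width: 0.4
```

Emit:
{"method": "move_arm", "body": {
  "deltas": [2, 0.2, 0, 0, 0, 0, -1, 0, 0, 0, 0, 0, 0, -1]
}}

```text
time: 3.85
eef_pos: [572.9, -100.8, 35.1]
orientation: [0.735, -0.678, -0.002, 0.002]
contact_force: [-11.4, -1.2, 6.7]
gripper_width: 0.1
```

Emit:
{"method": "move_arm", "body": {
  "deltas": [2, 0.2, 0, 0, 0, 0, -1, 0, 0, 0, 0, 0, 0, -1]
}}

```text
time: 4.05
eef_pos: [573.0, -100.8, 35.1]
orientation: [0.735, -0.678, -0.003, 0.003]
contact_force: [-19.0, -2.4, 13.5]
gripper_width: -0.2
```

It's hard against the stop: position stays put while the force rises, and the face is at dock x ≈ 0. Now I back off, lift and check.

Emit:
{"method": "move_arm", "body": {
  "deltas": [-20, -2, 0, 0, 0, 0, -1, -30, -2, 0, 0, 0, 0, -1, -10, 0, 40, 0, 0, 0, -1, 0, 20, 45, 0, 0, 0, -1, 0, 40, 25, 0, 0, 0, -1]
}}

```text
time: 4.55
eef_pos: [519.1, -45.5, 149.1]
orientation: [0.734, -0.679, 0.002, -0.002]
contact_force: [1.3, 0.9, 0.5]
gripper_width: -0.0
```

```bash
python3 - <<'E'
from h import *
s=bot.state();i=bot.camera_info("wrist");im=bot.capture("wrist");cv2.imwrite("pics/wrist2.png",im);print(s["eef_pos"],s["qvel"].max())
np.savez("w2.npz",M=i["world_to_cam"])
E
```

```text
[519.11907185 -45.47857021 149.07970855] 0.8023590124748279
```

View pics/wrist2.png

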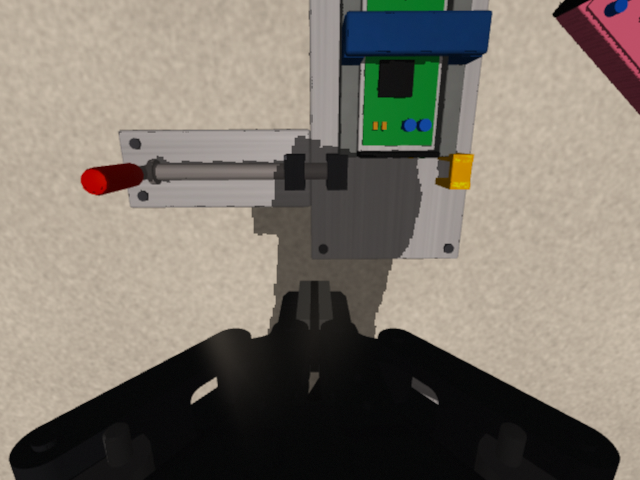

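The module's panel (row ~155) is now level with the channel mouth. The knob top is at (95,181), and the bolt is still drawn back. Next I move over to the knob's +y side.

Emit:
{"method": "move_arm", "body": {
  "deltas": [8, 40, 0, 0, 0, 0, -1, 8, 40, 0, 0, 0, 0, -1, 8, 40, 0, 0, 0, 0, -1, 8, 42, 0, 0, 0, 0, -1, 3, 4, 0, 0, 0, 0, -1]
}}

```text
time: 5.1
eef_pos: [558.4, 87.3, 145.2]
orientation: [0.755, -0.655, -0.011, -0.01]
contact_force: [0.2, 0.3, -0.7]
gripper_width: 0.3
```

```bash
python3 - <<'E'
from h import *
d=np.load("dock.npz");inv=lambda p:(d["R"].T@(p[:2]-d["t"])).round(1)
i=bot.camera_info("wrist");i2=dict(i);i2["world_to_cam"]=np.load("w2.npz")["M"]
print("knob top from w2",inv(onz("wrist",95,181,86,i2)),"panel",inv(onz("wrist",358,155,42,i2)),inv(onz("wrist",438,155,42,i2)))
im=bot.capture("top")
m=cv2.inRange(cv2.cvtColor(im,cv2.COLOR_BGR2HSV),(0,150,60),(8,255,255));n,l,st,c=cv2.connectedComponentsWithStats(m)
print([(st[k],c[k],inv(onz("top",*c[k],75))) for k in range(1,n) if st[k,4]>8])
p=bot.state()["eef_pos"];print("tool",p,inv(p))
E
```

```text
knob top from w2 [ -6.8 184.4] panel [ 4.3 33.3] [  4.  -20.5]
[(array([193, 281,  28,  36, 363], dtype=int32), array([206.23966942, 298.54269972]), array([-204.7,  386. ]))]
tool [558.26904201  86.36736002 145.09599837] [ -7.7 190.8]
```

Emit:
{"method": "move_arm", "body": {
  "deltas": [0, 0, 0, 0, 0, 0, -1, 0, 0, 0, 0, 0, 0, -1]
}}

```text
time: 5.35
eef_pos: [556.8, 84.2, 145.2]
orientation: [0.754, -0.657, -0.011, -0.009]
contact_force: [-0.8, 0.8, 0.3]
gripper_width: -0.3
```

```bash
python3 - <<'E'
from h import *
from scipy.spatial.transform import Rotation as Ro
d=np.load("dock.npz");s=bot.state();p=s["eef_pos"]
M=Ro.from_quat(s["orientation"]);want=np.array([[d["R"][0,1],d["R"][0,0],0],[d["R"][1,1],d["R"][1,0],0],[0,0,-1]]);want[:2,0]*=-1
want[:,1]=np.cross(want[:,2],want[:,0])
print(s["joints"].round(3),p,(d["R"].T@(p[:2]-d["t"])).round(1),"fix rotvec",(Ro.from_matrix(want)*M.inv()).as_rotvec().round(3))
E
```

```text
[ 0.136  0.217 -0.161  1.193  0.028  3.141] [556.76071481  84.21901516 145.23296733] [ -9.4 188.7] fix rotvec [-0.028 -0.004 -0.053]
```

Joint 6 was at its limit. A +90° turn about z puts it mid-range, and the closed fingers' side faces can then push the knob.

Emit:
{"method": "move_arm", "body": {
  "deltas": [0, 0, 0, -0.028, -0.004, 0.1, -1, 0, 0, 0, 0, 0, 0.14, -1, 0, 0, 0, 0, 0, 0.14, -1, 0, 0, 0, 0, 0, 0.14, -1, 0, 0, 0, 0, 0, 0.14, -1]
}}

```text
time: 5.85
eef_pos: [556.7, 84.0, 145.5]
orientation: [0.927, -0.375, -0.0, 0.001]
contact_force: [0.3, -0.4, -0.4]
gripper_width: -0.2
```

Emit:
{"method": "move_arm", "body": {
  "deltas": [0, 8, 0, 0, 0, 0.14, -1, 0, 8, 0, 0, 0, 0.14, -1, 0, 8, 0, 0, 0, 0.14, -1, 0, 8, 0, 0, 0, 0.14, -1, -1, 2, 0, 0, 0, 0.14, -1]
}}

```text
time: 6.35
eef_pos: [555.8, 118.6, 145.4]
orientation: [0.999, -0.034, 0.0, 0.001]
contact_force: [0.3, 0.1, -0.8]
gripper_width: -0.1
```

Emit:
{"method": "move_arm", "body": {
  "deltas": [0, 0, 0, 0, 0, 0.14, -1, 0, 0, 0, 0, 0, 0, -1, 0, 0, 0, 0, 0, 0, -1]
}}

```text
time: 6.65
eef_pos: [555.9, 118.3, 145.4]
orientation: [0.999, 0.032, 0.0, 0.001]
contact_force: [0.4, 1.7, -0.4]
gripper_width: -0.0
```

```bash
cat > st.py <<'E'
from h import *
from scipy.spatial.transform import Rotation as Ro
d=np.load("dock.npz");s=bot.state();p=s["eef_pos"]
M=Ro.from_quat(s["orientation"]);R=d["R"]
want=np.array([[R[0,0],R[0,1]*-1,0],[R[1,0],R[1,1]*-1,0],[0,0,-1]])
print(s["joints"].round(3),p.round(1),(R.T@(p[:2]-d["t"])).round(1),"fix rotvec",(Ro.from_matrix(want)*M.inv()).as_rotvec().round(3),s["contact_force"].round(1))
E
python3 st.py
```

```text
[ 0.211  0.226 -0.149  1.196 -0.002  1.718] [555.9 118.3 145.4] [ -7.4 222.8] fix rotvec [0.002 0.    0.021] [ 0.4  1.7 -0.4]
```

Emit:
{"method": "move_arm", "body": {
  "deltas": [0, 0, -40, 0, 0, 0.02, -1, 0, 0, -34, 0, 0, 0, -1, 0, 0, 0, 0, 0, 0, -1, 0.5, -8, 0, 0, 0, 0, -1, 0.5, -8, 0, 0, 0, 0, -1]
}}

```text
time: 7.15
eef_pos: [558.1, 102.6, 73.3]
orientation: [0.999, 0.044, 0.001, 0.001]
contact_force: [0.9, 0.0, -0.2]
gripper_width: -0.0
```

Emit:
{"method": "move_arm", "body": {
  "deltas": [0.5, -6, 0, 0, 0, 0, -1, 0.5, -6, 0, 0, 0, 0, -1, 0.8, -10, 0, 0, 0, 0, -1, 0.9, -10, 0, 0, 0, 0, -1, 0.8, -10, 0, 0, 0, 0, -1]
}}

```text
time: 7.65
eef_pos: [560.9, 60.3, 71.7]
orientation: [0.999, 0.044, 0.001, 0.001]
contact_force: [-0.3, 3.3, 2.7]
gripper_width: -0.1
```

```bash
python3 st.py; python3 -c "
from h import *
cv2.imwrite('pics/wrist3.png',bot.capture('wrist'))"
```

```text
[ 1.080e-01  2.560e-01 -2.780e-01  1.036e+00 -1.000e-03  1.591e+00] [560.9  60.3  71.7] [ -7.3 164.6] fix rotvec [ 0.001  0.001 -0.003] [-0.3  3.3  2.7]
```

View pics/wrist3.png

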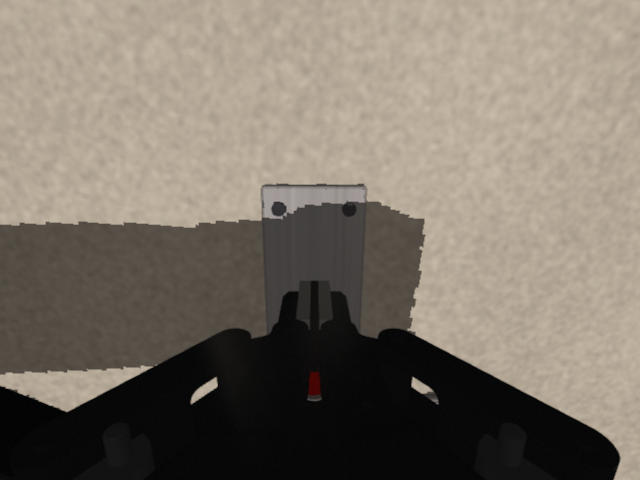

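The red knob is centred behind the fingers (314,385) and moving at about 3 N. I continue.

Emit:
{"method": "move_arm", "body": {
  "deltas": [0.8, -10, 0, 0, 0, 0, -1, 0.9, -10, 0, 0, 0, 0, -1, 0.8, -10, 0, 0, 0, 0, -1, 0.7, -8, 0, 0, 0, 0, -1, 0.4, -5, 0, 0, 0, 0, -1]
}}

```text
time: 8.2
eef_pos: [564.1, 17.1, 71.2]
orientation: [0.999, 0.044, -0.0, 0.001]
contact_force: [1.1, 3.3, 1.2]
gripper_width: -0.2
```

Emit:
{"method": "move_arm", "body": {
  "deltas": [0.3, -3, 0, 0, 0, 0, -1, 0.3, -3, 0, 0, 0, 0, -1, 0.2, -3, 0, 0, 0, 0, -1, 0, 0, 0, 0, 0, 0, -1]
}}

```text
time: 8.6
eef_pos: [564.7, 8.6, 71.1]
orientation: [0.999, 0.044, -0.0, 0.001]
contact_force: [1.2, 0.9, 1.7]
gripper_width: 0.1
```

Emit:
{"method": "move_arm", "body": {
  "deltas": [0.2, -2, 0, 0, 0, 0, -1, 0, 0, 0, 0, 0, 0, -1]
}}

```text
time: 8.8
eef_pos: [564.8, 7.0, 71.1]
orientation: [0.999, 0.044, -0.0, 0.001]
contact_force: [-0.6, 2.1, 0.2]
gripper_width: -0.1
```

Emit:
{"method": "move_arm", "body": {
  "deltas": [0.2, -2, 0, 0, 0, 0, -1, 0, 0, 0, 0, 0, 0, -1]
}}

```text
time: 9.0
eef_pos: [564.8, 6.9, 71.1]
orientation: [0.999, 0.044, -0.0, -0.001]
contact_force: [-1.4, 10.5, 2.3]
gripper_width: 0.0
```

Emit:
{"method": "move_arm", "body": {
  "deltas": [0.2, -2, 0, 0, 0, 0, -1, 0, 0, 0, 0, 0, 0, -1]
}}

```text
time: 9.2
eef_pos: [564.8, 6.7, 71.2]
orientation: [0.999, 0.045, -0.0, -0.003]
contact_force: [-2.5, 17.2, 2.7]
gripper_width: 0.2
```

Emit:
{"method": "move_arm", "body": {
  "deltas": [0.2, -2, 0, 0, 0, 0, -1, 0, 0, 0, 0, 0, 0, -1]
}}

```text
time: 9.4
eef_pos: [564.8, 6.6, 71.2]
orientation: [0.999, 0.046, -0.001, -0.005]
contact_force: [-2.9, 24.8, 3.6]
gripper_width: 0.1
```

A hard stop at the expected spot. Now I retreat and check.

Emit:
{"method": "move_arm", "body": {
  "deltas": [-1, 15, 0, 0, 0, 0, -1, -3, 35, 0, 0, 0, 0, -1, 0, 0, 45, 0, 0, 0, -1, -20, 0, 45, 0, 0, 0, -1, -20, 0, 30, 0, 0, 0, -1]
}}

```text
time: 9.9
eef_pos: [521.8, 50.9, 193.7]
orientation: [0.999, 0.044, 0.001, 0.002]
contact_force: [0.1, -0.1, -0.0]
gripper_width: -0.0
```

Emit:
{"method": "move_arm", "body": {
  "deltas": [-45, 10, 10, 0, 0, 0, -1, -45, 10, 10, 0, 0, 0, -1, -45, 0, 0, 0, 0, 0, -1, 0, 0, 0, 0, 0, 0, -1]
}}

```text
time: 10.3
eef_pos: [382.0, 70.3, 211.7]
orientation: [0.999, 0.044, -0.0, 0.002]
contact_force: [0.8, -0.7, -0.1]
gripper_width: -0.2
```

```bash
python3 st.py; python3 - <<'E'
from h import *
a=bot.capture("top")[145:250,270:400];b=bot.capture("scene")[190:310,200:350]
a=cv2.resize(a,(494,399),interpolation=cv2.INTER_CUBIC);a=cv2.resize(a,(400,323));b=cv2.resize(b,(400,320),interpolation=cv2.INTER_CUBIC)
cv2.imwrite("pics/end.png",cv2.convertScaleAbs(np.hstack([a[:320],b]),alpha=1.3))
d=np.load("dock.npz");inv=lambda p:(d["R"].T@(p[:2]-d["t"])).round(1)
im=bot.capture("scene");m=cv2.inRange(cv2.cvtColor(im,cv2.COLOR_BGR2HSV),(0,150,60),(8,255,255));n,l,st,c=cv2.connectedComponentsWithStats(m)
print([(c[k].round(1),inv(onz("scene",*c[k],64))) for k in range(1,n) if st[k,4]>20])
E
```

```text
[ 0.184 -0.129 -0.378  1.323 -0.003  1.667] [382.   70.3 211.7] [-184.7  189.6] fix rotvec [ 0.003 -0.001 -0.004] [ 0.8 -0.7 -0.1]
[(array([296.1, 241.2]), array([-7.4, 92.3])), (array([456.7, 312.9]), array([-171.7,  415.4]))]
```

View pics/end.png

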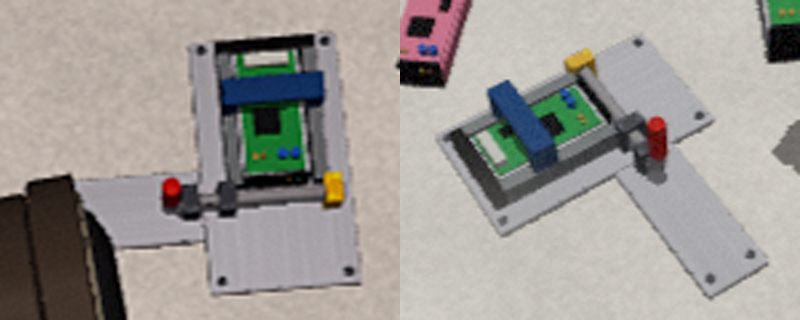

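The module is home, and the bar spans the mouth into the yellow keeper with its collar against the guide. Handing in.

```bash
python3 -c "
from bench import bot
print(bot.hand_in())"
```

```text
the job is handed in; nothing more can be done
None
```

The module is pushed fully into the dock and the bolt is across into the keeper. I handed the job in at about 10.5 s of robot time with the arm clear; the hand-in gives no verdict.

- **Module:** I pushed the green module with closed fingers until it stopped dead. Position held while the force rose to about 19 N, and the panel was level with the channel mouth.
- **Bolt:** I pushed the knob until it stopped dead at about 25 N. The final images show the knob at dock y of about 90 to 92 mm (89 expected at fully home). They also show the collar at the guide and the bar in the keeper. The camera frame was off by 2 to 4 mm, so the last few millimetres of bolt travel rest on that hard stop, not on the images.
- **Bystanders:** the robot never came near them. The screwdriver was at the same pixels before and after; I did not re-measure the meter, bin or mug.
- **Problem on the way:** the wrist joint reached its range limit while moving to the knob. I turned the tool 90° and carried on, with no contact.

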